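# Seal the coffee-pod canister and take off its cap alone

### The arm

A 7-joint arm with a two-finger parallel gripper is mounted at the origin on a cart in front of the work surface, level with it; the furniture and walls round the work are solid. World frame = base frame: x ahead of the robot, y to its left, z up, the work surface at z = 0. Lengths are in m, angles in rad, forces in N, time in s.
With the tool pointing down it reaches from about 0.425 to 0.875 m from the base axis. Payload 4.7 kg.
Tool frame: the origin (TCP) lies at the very end of the fingers, on their centre line; the grasp point (between the pads) lies 19 mm behind it (r.grip_depth is the distance from the TCP to the grasp point, in m); z points along the fingers, y is the line along which they close (so a half turn about z gives the same grasp; the last joint's range is limited). The gripper opens to 85 mm and grips with 20 to 120 N. Pads are 22 mm wide; open, the fingers measure 114 mm over their backs; the gripper's body (76 mm by 85 mm) begins 54 mm behind the grasp point. The pads swing forward as they close: fully open they stand 13 mm farther back than shut.
Start: joints at [-1.294, 0.321, -0.07, 1.45, 0.023, 1.371, -0.057], TCP at [0.169, 0.628, 0.231] pointing down, gripper open.
Joint ranges: [-2.86, 2.86], [-0.3, 2.09], [-1.38, 1.24], [0.06, 2.45], [-1.56, 4.7], [0.09, 2.05], [-2.69, 2.69]. Speed limits (rad/s): [2.57, 2.57, 3.14, 3.14, 3.14, 3.14, 3.14].

### API

Orientations are given as a 3x3 rotation matrix whose columns are the frame's x, y, z axes.
In Python, from bench import r, viewer, models gives the robot as it stands.
- The arm moves only by the shell command python3 -m pendant 'ROWS' [FORCE]. ROWS is text: rows parted by semicolons, each of 7 numbers parted by spaces: the opening, from 0 (shut) to 1 (fully open), then the shift along the tool's x, y, z in mm, then the turn, a rotation vector about the tool's x, y, z in degrees. In form: claw dx dy dz wx wy wz; .... A call has 1 to 20 rows; each row is the pose to reach, as a shift and turn from the pose commanded when the call began, along the tool's axes at that moment; what a row does not reach only later rows make up. A row lasts 1/12 s, in which the tool goes at most 41.7 mm and 7.16 degrees, less where a joint would pass 70% of its speed; a pose out of reach is approached as far as the arm can. A call with a gripper value outside its range is refused whole. The fingers move at their own pace and stop on an object; FORCE is the grip in N (left out, the last holds). Time passes only in rows, so rows that repeat a pose let the fingers close. It gives the time, the measured TCP pose, the force, the opening and the grip force at its end, in the units of the state.
- r.read_state(): the state, without advancing time (a new reading comes with each control period).
- viewer.read_camera(name): name is "side" or "top"; returns a dict with "pixels" (420x560x3 uint8, red, green, blue), "K" (3x3 intrinsics, pixels), "camera_from_world" (4x4, takes a point from world to camera coordinates). Camera axes: x right, y up, looking along -z (the intrinsics and any distortion apply to the point x, -y, -z); pixel columns grow to the right and rows downward; lengths in m; the calibration is good to about 2 mm. A picture is of the moment at which its call begins. There is no depth.
- r.hand_in(): hands the job in; it is judged then, once.
Trained networks look in the newest picture that a camera, given by its name, has taken for a name from the list of things; names that differ only in an ending like _2 or _b are one class to them, and where a whole thing is asked for, a point or a joint stands for the part that bears it (a point fixed in the world has none). Each returns a list of dicts, best first, with "confidence" (0 to 1); they miss things now and then, are a little off and sometimes report something else, mostly with a low value. They report only what shows in the picture. A call takes as long as a camera call. They do not tell look-alikes from the thing itself.
- models.masks_of(thing, camera): "mask" (420x560 bool, what is visible of it) and "extent" ([left, top, right, bottom] in pixels, round what is visible of it).
- models.pinpoint(thing, camera): "position" ([column, row] in pixels: a listed point, or the origin of a listed thing).
The state is a dict: "clock": time; "qpos": joint angles; "qvel": joint speeds; "tau": joint torques, N m; "eef_pos": TCP position; "tcp_rot": TCP orientation; "ft_force": force on the tool from outside, world axes, zero at the start; "moment": the same for the moment, N m; "width": opening from 0.0 (shut) to 1.0 (fully open); "finger_force": force on a finger pad.
Only numpy, scipy, OpenCV 4.12 (cv2) and the standard library are available. Lean on these libraries where they do the work, as an engineer would, in place of code of your own. Each camera call takes 0.05 s, during which the arm holds its last target. There are 200 camera calls.

### The job

The steel canister of coffee pods has been refilled; its lid set, a steel cap with the white stopper snapped up inside it, stands beside it on the bench. Put the lid set on the canister and push it straight down until the stopper snaps fully home in the neck, then pull the cap off alone, leaving the stopper sealed in the canister, and finish with the cap still held level in the gripper, at least 10 cm above where it sat, so that I can stick the date label on the stopper. Leave the canister standing where it is and the other things on the bench undisturbed.

Things in the scene. Friction and masses are not known exactly. Their poses are not given: they have to be found in the camera images.
- tin: The open canister: brushed steel, upright, loose, 1.2 kg, right or left of the urn, the lid set on the other side. Body 100 mm across up to 97 mm, shoulder sloping in to 106 mm, then an upright neck, 82 mm outside and 75 mm inside diameter, to the rim at 122 mm. Aluminium coffee pods inside, 27 mm or more below the rim. Origin: centre of its underside; z up.
- tin_rim (a point): Centre of the canister's mouth, level with the rim, 122 mm above its underside. 6 mm below it three rounded sprung catches stand 3 mm into the bore and snap into the stopper's groove. Pushing the stopper past them takes about 10 N straight down; it then stays in until pulled with about 15 N.
- cap: The outer lid: steel cap, 130 g, 98 mm across, skirt 93 mm inside and 29 mm deep; flat top at 32 mm with a dark round knob on it, up to 57 mm. Origin: centre of the skirt's lower edge; z up through the knob. The set starts standing on the stopper, the skirt's edge 9 mm above the bench; with the stopper home in the canister the edge lies 108 mm above the canister's underside.
- cap_knob (a point): Point on the axis of the cap's knob, 46 mm above the cap's origin, the height to grip at: the knob is 28 mm in diameter, straight-sided from 39 to 54 mm. Inside the cap three light sprung clips hold the stopper's button, so the stopper hangs in it when it is lifted; about 4 N pulls them apart.
- stopper: The inner lid: white plastic, 60 g, 38 mm high, snapped up inside the cap, its origin 9 mm below the cap's. Plug 56 mm across at the underside, tapering out to 72 mm at 12 mm, grooved at 14 to 21 mm; at 23 mm a flange 81 mm across that rests on the canister's rim. Origin: centre of its underside; z up. Fully home, the origin is 99 mm above the canister's underside.
- scoop: Bystander: steel coffee scoop, 54 x 144 x 30 mm, lying in front of the microwave. Origin: centre of its underside.
- sugar_jar: Bystander: clear jar with a screw top, 64 mm across, 105 mm high, to the right and farther back. Origin: centre of its underside.
- timer: Bystander: round dial timer, 66 mm across, 40 mm high, behind the left-hand place. Origin: centre of its underside.
- stirrers: Bystander: open card box of wooden stirrers, 50 x 62 x 143 mm, behind the right-hand place. Origin: centre of its underside.
- coffee_urn: Fixed steel urn between the two places, 550 mm high, 280 mm across, axis 48 mm beyond (+x) this origin; tap to 188 mm before (-x) it, 120 to 245 mm up; side handles to 173 mm left and right, 400 mm up. Go round it on the robot's side. Origin: on the bench. (At the right a fixed microwave 340 mm high fills all beyond x = 0.50 from y = -0.24 on, its handle 50 mm farther out.)
Things that resemble listed ones, but are neither listed nor needed, are in the scene too. Leave any yellow look-alike of the cap alone.

How it is judged:
On the way, in this order (a step that is already met when the one before it is completed fails the run):
1. the cap and the stopper are lifted together, the stopper held up in the cap (height (world z) of cap above 0.05 m and height (world z) of stopper above 0.04 m and z of stopper in the frame of cap between -0.013 and -0.005 m), for 0.2 s.
2. the stopper is pressed fully home in the canister's neck, the cap still on it (z of stopper in the frame of tin between 0.0965 and 0.101 m and horizontal distance between stopper and tin below 0.004 m and angle between the z axis of stopper and the z axis of tin, either way round below 0.05 rad and z of stopper in the frame of cap between -0.013 and -0.005 m), for 0.1 s.
At the end, for the whole second after the job is handed in: Stopper home in the canister (flange on the rim within 2 mm, centred, level); cap held still and level in the fingers, 9.5 cm or more above where it sat, touching nothing else; canister upright within 5 cm of its place, not touched by the arm (z of stopper in the frame of tin between 0.0965 and 0.101 m and horizontal distance between stopper and tin below 0.004 m and angle between the z axis of stopper and the z axis of tin, either way round below 0.05 rad and angle between tin's own z axis and vertical below 0.1 rad and height (world z) of tin below 0.01 m and distance of tin from where it was at the start of the episode below 0.05 m and z of cap in the frame of tin above 0.203 m and angle between cap's own z axis and vertical below 0.25 rad and contact force between the fingers and cap above 1 N and contact force between each of cap, the arm and tin below 0.05 N and contact force between each of cap, the arm and stopper below 0.05 N and linear speed of cap below 0.03 m/s); the arm keeps its last pose, push and grip.
It fails at once if the canister is tipped or shoved away (angle between tin's own z axis and vertical above 0.25 rad or distance of tin from where it was at the start of the episode above 0.08 m).
It fails at once if the scoop is pushed away or knocked over (distance of scoop from where it was at the start of the episode above 0.03 m or angle between scoop's own z axis and vertical above 0.4 rad).
It fails at once if the sugar jar is pushed away or knocked over (distance of sugar_jar from where it was at the start of the episode above 0.03 m or angle between sugar_jar's own z axis and vertical above 0.4 rad).
It fails at once if the timer is pushed away or knocked over (distance of timer from where it was at the start of the episode above 0.03 m or angle between timer's own z axis and vertical above 0.4 rad).
It fails at once if the box of stirrers is pushed away or knocked over (distance of stirrers from where it was at the start of the episode above 0.03 m or angle between stirrers's own z axis and vertical above 0.4 rad).
It also fails if it takes over 48 s, if anything falls off the work surface, if the arm or the gripper's body presses on something with over 40 N, if the wrist force passes 120 N, or if a joint passes its speed limit or range.

## Working session

There is one attempt and no reset: what is moved stays moved. The work goes in short steps, Python scripts to look and compute and a shell command to move; the robot and the scene stay as the last step left them, time stands still between calls to the robot, and variables do not carry over. Pictures are saved under pics/ and viewed, at most 10 in all, crops included, and the job is handed in when it is done.

```bash
ls; mkdir -p pics; cat > h.py <<'E'
import numpy as np, cv2
from bench import r, viewer, models
def P(c):
    return c["K"]@np.diag([1,-1,-1])@c["camera_from_world"][:3]
def proj(c,X):
    q=P(c)@np.append(X,1); return q[:2]/q[2]
def tri(c1,p1,c2,p2):
    X=cv2.triangulatePoints(P(c1),P(c2),np.float64(p1).reshape(2,1),np.float64(p2).reshape(2,1)).ravel(); return X[:3]/X[3]
def atz(c,p,z):
    M=P(c); A=M[:,[0,1,3]].copy(); A[:,2]+=M[:,2]*z
    q=np.linalg.solve(A,[p[0],p[1],1]); return q[:2]/q[2]
E
python3 - <<'E'
from h import *
np.set_printoptions(precision=3,suppress=True)
C={n:viewer.read_camera(n) for n in("side","top")}
print(C["side"].keys())
cv2.imwrite("pics/a.png",cv2.resize(np.hstack([C[n]["pixels"] for n in C])[:,:,::-1],(800,300),interpolation=cv2.INTER_AREA))
for n in C: cv2.imwrite(f"pics/{n}.png",C[n]["pixels"][:,:,::-1])
for t in ["tin_rim","cap_knob","cap","tin","scoop","sugar_jar","timer","stirrers","coffee_urn"]:
  for n in C:
    print(t,n,[(np.round(d["position"],1),round(d["confidence"],2)) for d in models.pinpoint(t,n)])
print(r.read_state())
for n in C: print(n,-C[n]["camera_from_world"][:3,:3].T@C[n]["camera_from_world"][:3,3])
E
```

```text
pics
dict_keys(['pixels', 'K', 'camera_from_world'])
tin_rim side [(array([355.2, 207.9]), 0.72)]
tin_rim top [(array([329.9, 241.1]), 0.85)]
cap_knob side [(array([284.8, 266. ]), 0.93), (array([181. , 315.4]), 0.86)]
cap_knob top [(array([146.8, 257. ]), 0.76), (array([246.7, 255.7]), 0.71)]
cap side [(array([281.8, 268.6]), 0.69), (array([183.8, 319.4]), 0.62)]
cap top [(array([152.7, 258.9]), 0.94), (array([246. , 253.8]), 0.67)]
tin side []
tin top [(array([321.7, 248.7]), 0.6)]
scoop side [(array([417.6, 213.1]), 0.71)]
scoop top [(array([391.5, 255.6]), 0.75), (array([330. , 241.7]), 0.49)]
sugar_jar side [(array([325.5, 161.7]), 0.88)]
sugar_jar top [(array([335.7, 172.5]), 0.57), (array([324. , 245.5]), 0.41)]
timer side [(array([146.2, 262. ]), 0.96)]
timer top [(array([137.4, 193.8]), 0.5)]
stirrers side [(array([281.5, 170.9]), 0.97)]
stirrers top [(array([293.8, 156.1]), 0.92)]
coffee_urn side [(array([145.7, 263. ]), 0.67)]
coffee_urn top []
{'clock': 1.0, 'qpos': array([-1.294,  0.321, -0.07 ,  1.45 ,  0.023,  1.371, -0.057]), 'qvel': array([-0.   , -0.   , -0.001, -0.001, -0.001, -0.002, -0.   ]), 'tau': array([  0.   , -49.341,  -0.381, -31.459,   0.013,   0.002,  -0.   ]), 'eef_pos': array([0.169, 0.628, 0.231]), 'tcp_rot': array([[-0.966,  0.26 ,  0.   ],
       [ 0.26 ,  0.966,  0.   ],
       [-0.   ,  0.   , -1.   ]]), 'ft_force': array([ 0.631, -0.173,  0.667]), 'moment': array([-0.008, -0.03 , -0.017]), 'finger_force': 0.0, 'width': 0.9999925239066567}
side [0.18  0.205 0.956]
top [0.448 0.03  1.088]
```

View pics/side.png

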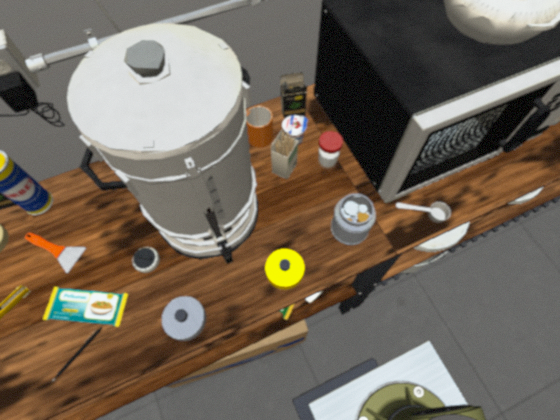

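View pics/top.png

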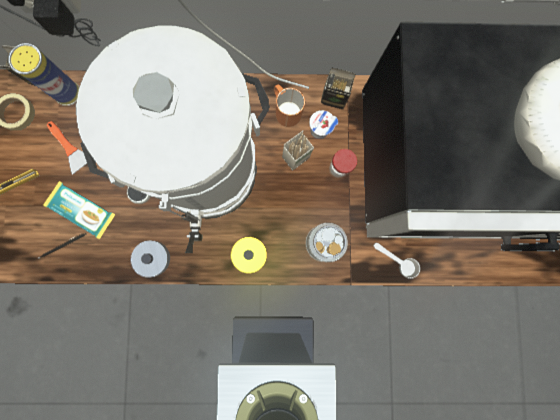

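```bash
python3 - <<'E'
from h import *
np.set_printoptions(precision=4,suppress=True)
C={n:viewer.read_camera(n) for n in("side","top")}
s,t=C["side"],C["top"]
def show(n,p1,p2,z):
    X=tri(s,p1,t,p2); print(n,X,"repr",proj(s,X)-p1,"atz",atz(s,p1,z),atz(t,p2,z))
show("rim",(355.2,207.9),(329.9,241.1),.122)
show("knob A",(181,315.4),(146.8,257),.055)
show("knob B",(284.8,266),(246.7,255.7),.055)
for k in ["scoop","timer","sugar_jar","stirrers"]:
  a=models.pinpoint(k,"side");b=models.pinpoint(k,"top")
  if a and b: show(k,a[0]["position"],b[0]["position"],0)
for k,f in (("tin","tin"),("cap","cap")):
  for n in C:
    for d in models.masks_of(k,n): print(k,n,d["extent"],d["mask"].sum(),round(d["confidence"],2))
p=s["pixels"][290:380,130:320];q=t["pixels"][210:300,90:280]
p=s["pixels"][230:370,130:330];q=t["pixels"][185:325,100:300]
cv2.imwrite("pics/crop.png",cv2.resize(np.hstack([p,q])[:,:,::-1],None,fx=2,fy=2,interpolation=cv2.INTER_CUBIC))
E
```

```text
rim [ 0.486  -0.1292  0.1141] repr [0.7251 0.0808] atz [ 0.484  -0.1245] [ 0.4846 -0.1293]
knob A [0.4411 0.3507 0.0387] repr [-0.4748 -0.0741] atz [0.4359 0.3472] [0.4418 0.3467]
knob B [0.4461 0.0818 0.0457] repr [-0.5445 -0.0771] atz [0.4427 0.0819] [0.4469 0.0825]
scoop [ 0.4513 -0.3301 -0.0116] repr [-1.3656 -0.1805] atz [ 0.446  -0.3268] [ 0.4536 -0.3233]
timer [ 0.619   0.3952 -0.0037] repr [1.398  0.1948] atz [0.6194 0.3976] [0.6168 0.3906]
sugar_jar [ 0.7001 -0.1787 -0.0274] repr [-0.5169 -0.0704] atz [ 0.6848 -0.1692] [ 0.6948 -0.1723]
stirrers [ 0.7463 -0.0538 -0.0277] repr [-1.7305 -0.2802] atz [ 0.7274 -0.0507] [ 0.7418 -0.0474]
tin side [335.3, 191.7, 376.6, 245.8] 1747 0.74
tin top [303.7, 226.2, 345.7, 263.7] 1346 0.9
cap side [161.8, 296.1, 204.9, 340.5] 1479 0.93
cap side [265.0, 244.1, 303.3, 290.7] 1289 0.78
cap top [128.4, 240.9, 171.9, 275.4] 1098 0.8
```

View pics/crop.png

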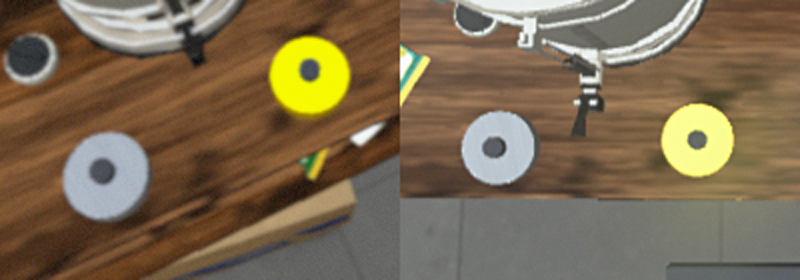

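Look-alikes of the lid set: the grey cap at side (182,317) / top (147,258), and the yellow cap at side (285,266) / top (248,254). I choose the grey (steel) one, and the crop confirms it. The canister with pods is at side (354,215) / top (327,243), and the urn tap reaches down to top (190,247).

```bash
cat >> h.py <<'E'
from scipy.optimize import least_squares
def ring(x,y,rad,z,n=48):
    a=np.linspace(0,2*np.pi,n,endpoint=False); return np.c_[x+rad*np.cos(a),y+rad*np.sin(a),np.full(n,z)]
def hullc(c,x,y,rings):
    pts=np.array([proj(c,p) for rad,z in rings for p in ring(x,y,rad,z)],np.float32)
    h=cv2.convexHull(pts); m=cv2.moments(h); return np.array([m["m10"],m["m01"]])/m["m00"],h
def fit(c,mask,rings,x0):
    m=cv2.moments(mask.astype(np.uint8),True); t=np.array([m["m10"],m["m01"]])/m["m00"]
    f=least_squares(lambda p:hullc(c,*p,rings)[0]-t,x0,diff_step=1e-3)
    return f.x,m["m00"],cv2.contourArea(hullc(c,*f.x,rings)[1])
E
python3 - <<'E'
from h import *
np.set_printoptions(precision=4,suppress=True)
C={n:viewer.read_camera(n) for n in("side","top")}
for n,pk in (("side",(181,315)),("top",(147,258))):
  c=C[n]; g=cv2.cvtColor(c["pixels"],cv2.COLOR_RGB2GRAY).astype(int)
  yy,xx=np.mgrid[:420,:560]; near=np.hypot(xx-pk[0],yy-pk[1])<11
  print(n,"knob",fit(c,near&(g<105),[(.014,.05),(.014,.066)],(.44,.35)))
  d=models.masks_of("cap",n)[0]
  print(n,"cap mask",fit(c,d["mask"],[(.049,.009),(.049,.041)],(.44,.35)))
  d=models.masks_of("tin",n)[0]
  R=[(.05,0),(.05,.097),(.041,.106),(.041,.122)]
  print(n,"tin mask",fit(c,d["mask"],R,(.486,-.128)))
t=C["top"]
for p in ((190,247),(195,222)):
  for z in (.12,.18,.245): print("tap",p,z,atz(t,p,z))
# overlay
o=[]
for n in C:
  c=C[n]; im=cv2.resize(c["pixels"][:,:,::-1],None,fx=4,fy=4,interpolation=cv2.INTER_CUBIC)
  for x,y,rr in ((.4395,.347,[(.014,.066),(.049,.041),(.049,.009)]),(.486,-.1285,[(.041,.122),(.0375,.122),(.05,.097),(.05,0)])):
    for rad,z in rr:
      for p in ring(x,y,rad,z,72): cv2.circle(im,tuple(int(v) for v in proj(c,p)*4+2),0,(0,0,255),2)
  for k in ((.4395,.347,.04),(.486,-.1285,.11)):
    u,v=(proj(c,k)*4).astype(int); o.append(cv2.resize(im[v-145:v+145,u-145:u+145],(290,290)))
cv2.imwrite("pics/ov.png",np.vstack([np.hstack(o[:2]),np.hstack(o[2:])]))
E
```

```text
side knob (array([0.4354, 0.347 ]), 111.0, 148.65053616301157)
side cap mask (array([0.4464, 0.0827]), 1247.0, 1317.1911780359223)Traceback (most recent call last):
  File "<stdin>", line 10, in <module>
IndexError: list index out of range
```

```bash
python3 - <<'E'
from h import *
np.set_printoptions(precision=4,suppress=True)
C={n:viewer.read_camera(n) for n in("side","top")}
R=[(.05,0),(.05,.097),(.041,.106),(.041,.122)]
for n,pk in (("side",(181,315)),("top",(147,258))):
  c=C[n]; g=cv2.cvtColor(c["pixels"],cv2.COLOR_RGB2GRAY).astype(int)
  yy,xx=np.mgrid[:420,:560]; near=np.hypot(xx-pk[0],yy-pk[1])<11
  print(n,"knob",fit(c,near&(g<105),[(.014,.05),(.014,.066)],(.44,.35)))
  for d in models.masks_of("cap",n): print(n,"cap mask",fit(c,d["mask"],[(.049,.009),(.049,.041)],(.44,.35)))
  for d in models.masks_of("tin",n): print(n,"tin mask",fit(c,d["mask"],R,(.486,-.128)))
  for d in models.pinpoint("tin_rim",n): print(n,"rim",atz(c,d["position"],.122))
t=C["top"]
for p in ((190,247),(195,222)):
  for z in (.12,.18,.245): print("tap",p,z,atz(t,p,z))
o=[]
for n in C:
  c=C[n]; im=cv2.resize(c["pixels"][:,:,::-1],None,fx=4,fy=4,interpolation=cv2.INTER_CUBIC)
  for x,y,rr in ((.4395,.347,[(.014,.066),(.049,.041),(.049,.009)]),(.486,-.1285,[(.041,.122),(.0375,.122),(.05,.097),(.05,0)])):
    for rad,z in rr:
      for p in ring(x,y,rad,z,72): cv2.circle(im,tuple(int(v) for v in proj(c,p)*4+2),0,(0,0,255),2)
  for k in ((.4395,.347,.04),(.486,-.1285,.11)):
    u,v=(proj(c,k)*4).astype(int); o.append(cv2.resize(im[v-145:v+145,u-145:u+145],(290,290)))
cv2.imwrite("pics/ov.png",np.vstack([np.hstack(o[:2]),np.hstack(o[2:])]))
E
```

```text
side knob (array([0.4353, 0.3469]), 110.0, 148.64526064670645)
side cap mask (array([0.4352, 0.348 ]), 1499.0, 1567.8366333458107)
side cap mask (array([0.4458, 0.0828]), 1233.0, 1317.9491151545662)
side tin mask (array([ 0.4832, -0.1266]), 1735.0, 1773.0129207067657)
side rim [ 0.4881 -0.1272]
top knob (array([0.4381, 0.3448]), 83.0, 109.4257537071826)
top cap mask (array([0.4505, 0.0784]), 1006.0, 1039.3975307509536)
top cap mask (array([0.4401, 0.3459]), 1201.0, 1157.076729003922)
top tin mask (array([ 0.4848, -0.1291]), 1306.0, 1297.1272024961654)
top rim [ 0.4844 -0.1316]
tap (190, 247) 0.12 [0.4675 0.2209]
tap (190, 247) 0.18 [0.4663 0.2091]
tap (190, 247) 0.245 [0.465  0.1963]
tap (195, 222) 0.12 [0.5302 0.2105]
tap (195, 222) 0.18 [0.5251 0.1993]
tap (195, 222) 0.245 [0.5196 0.1872]
```

View pics/ov.png

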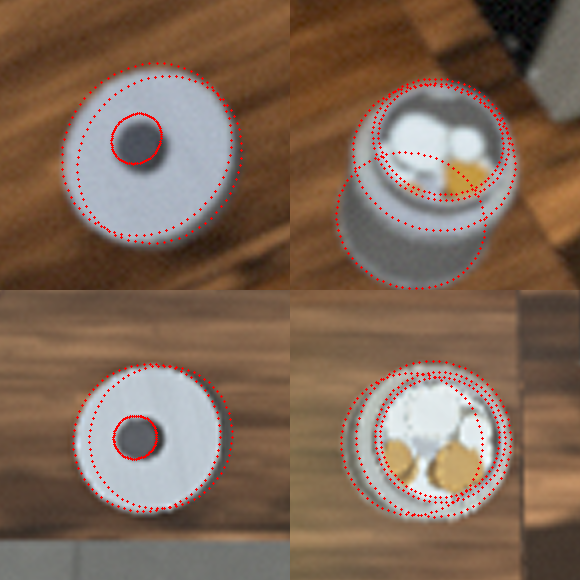

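Overlay: the knob ring sits on the dark knob in the top view and 2-3 mm off in the side view. The tin rings fit within about 2 mm. I take the cap axis as about (0.437, 0.346), the tin as about (0.484, -0.128), and the tap tip as about (0.466, 0.21). Now to hover over the knob.

```bash
python3 -m pendant '1 -25 -15 10 0 0 0;1 -58 -35 20 0 0 0;1 -90 -55 40 0 0 0;1 -125 -76 60 0 0 0;1 -158 -96 80 0 0 0;1 -190 -116 90 0 0 0;1 -225 -137 100 0 0 0;1 -258 -157 111 0 0 0;1 -290 -177 111 0 0 0;1 -315 -192 111 0 0 0;1 -332 -203 111 0 0 0;1 -332 -203 111 0 0 0;1 -332 -203 111 0 0 0;1 -332 -203 111 0 0 0' 60
python3 - <<'E'
from h import *
np.set_printoptions(precision=4,suppress=True)
o=[]
for n in ("side","top"):
  c=viewer.read_camera(n); im=cv2.resize(c["pixels"][:,:,::-1],None,fx=3,fy=3,interpolation=cv2.INTER_CUBIC)
  u,v=(proj(c,(.44,.346,.08))*3).astype(int); o.append(im[max(v-200,0):v+200,max(0,u-200):u+200][:380,:380])
cv2.imwrite("pics/hover.png",np.hstack([x for x in o]))
s=r.read_state(); d=np.array([.437,.346,.042])-s["eef_pos"]; print("tool mm to grasp",1000*s["tcp_rot"].T@d, s["qpos"])
E
```

```text
clock: 3.47
eef_pos: [0.436, 0.3465, 0.1204]
tcp_rot: [[-0.966, 0.259, -0.0], [0.259, 0.966, 0.001], [0.001, 0.001, -1.0]]
ft_force: [0.3, -0.2, 0.7]
width: 1.001
finger_force: 0.0
tool mm to grasp [-1.7972 -0.6618 78.3641] [-0.8516  0.2053  0.1473  1.8272 -0.0343  1.1113  0.6187]
```

View pics/hover.png

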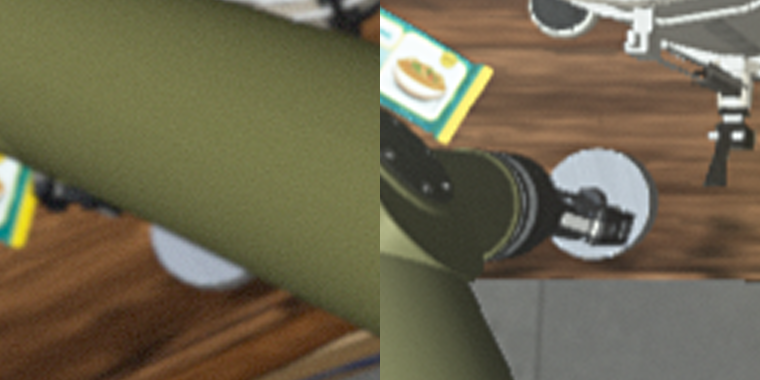

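The top view shows the gripper over the grey cap, with the knob just behind the fingers; the side view is blocked by the forearm. Descending.

```bash
python3 -m pendant '1 -1 -1 20 0 0 0;1 -2 -1 40 0 0 0;1 -2 -1 55 0 0 0;1 -2 -1 65 0 0 0;1 -2 -1 72 0 0 0;1 -2 -1 77 0 0 0;1 -2 -1 77 0 0 0'
python3 -m pendant '0.7 0 0 0 0 0 0;0.5 0 0 0 0 0 0;0.3 0 0 0 0 0 0;0.2 0 0 0 0 0 0;0.1 0 0 0 0 0 0;0 0 0 0 0 0 0;0 0 0 0 0 0 0;0 0 0 0 0 0 0;0 0 0 0 0 0 0' 70
```

```text
clock: 4.15
eef_pos: [0.4378, 0.3442, 0.0427]
tcp_rot: [[-0.966, 0.259, -0.001], [0.259, 0.966, -0.001], [0.001, -0.001, -1.0]]
ft_force: [0.4, -0.9, -0.3]
width: 0.997
finger_force: 0.0
clock: 4.9
eef_pos: [0.439, 0.3446, 0.0441]
tcp_rot: [[-0.966, 0.26, 0.001], [0.26, 0.966, 0.001], [-0.001, 0.002, -1.0]]
ft_force: [0.7, 0.8, 4.3]
width: 0.298
finger_force: 68.8
```

```bash
python3 -m pendant '0 0 0 -5 0 0 0;0 0 0 -12 0 0 0;0 0 0 -24 0 0 0;0 0 0 -40 0 0 0;0 0 0 -60 0 0 0;0 0 0 -80 0 0 0;0 0 0 -100 0 0 0;0 0 0 -120 0 0 0;0 0 0 -140 0 0 0;0 0 0 -160 0 0 0;0 0 0 -180 0 0 0;0 0 0 -200 0 0 0;0 0 0 -220 0 0 0;0 0 0 -240 0 0 0;0 0 0 -255 0 0 0;0 0 0 -260 0 0 0;0 0 0 -260 0 0 0;0 0 0 -260 0 0 0'
python3 - <<'E'
from h import *
np.set_printoptions(precision=4,suppress=True)
o=[]
for n in ("side","top"):
  c=viewer.read_camera(n); im=cv2.resize(c["pixels"][:,:,::-1],(400,300),interpolation=cv2.INTER_AREA); o.append(im)
cv2.imwrite("pics/lift.png",np.hstack(o))
s=r.read_state(); print(s["qpos"],s["ft_force"])
for X in ((.40,.25),(.40,.2),(.41,.12),(.43,0),(.484,-.128)):
  print(X,np.round(1000*s["tcp_rot"].T@(np.append(X,s["eef_pos"][2])-s["eef_pos"])))
E
```

```text
clock: 6.4
eef_pos: [0.4381, 0.3435, 0.3028]
tcp_rot: [[-0.966, 0.26, -0.001], [0.26, 0.966, -0.001], [0.0, -0.001, -1.0]]
ft_force: [-0.6, -0.2, -2.8]
width: 0.294
finger_force: 69.0
[-0.8576  0.0959  0.1568  1.5806 -0.0149  1.4689  0.608 ] [-0.2136  0.1483 -2.5147]
(0.4, 0.25) [  12. -100.    0.]
(0.4, 0.2) [  -1. -148.    0.]
(0.41, 0.12) [ -31. -223.    0.]
(0.43, 0) [ -82. -334.    1.]
(0.484, -0.128) [-167. -443.    1.]
```

View pics/lift.png

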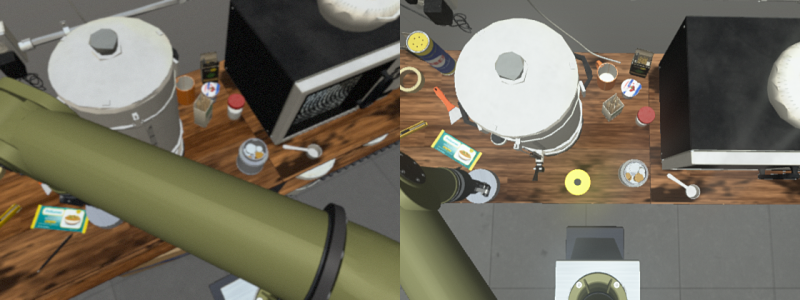

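The cap and stopper were lifted (side view: grey disc under the arm; top view (483,183) in the half-size picture), and the change in wrist force matches the pair. Next I carry it round on the robot's side, above tap height.

```bash
python3 -m pendant '0 3 -10 0 0 0 0;0 6 -30 -3 0 0 0;0 9 -55 -5 0 0 0;0 12 -80 -5 0 0 0;0 12 -105 -5 0 0 0;0 7 -130 -5 0 0 0;0 -1 -155 -5 0 0 0;0 -11 -180 -5 0 0 0;0 -21 -205 -5 0 0 0;0 -33 -230 -5 0 0 0;0 -45 -255 -5 0 0 0;0 -57 -280 -5 0 0 0;0 -69 -305 -5 0 0 0;0 -82 -334 -5 0 0 0;0 -100 -360 -5 0 0 0;0 -120 -385 -5 0 0 0;0 -140 -410 -5 0 0 0;0 -157 -432 -5 0 0 0;0 -167 -443 -5 0 0 0;0 -167 -443 -5 0 0 0'
python3 -m pendant '0 0 0 10 0 0 0;0 0 0 30 0 0 0;0 0 0 50 0 0 0;0 0 0 65 0 0 0;0 0 0 75 0 0 0;0 0 0 80 0 0 0;0 0 0 80 0 0 0;0 0 0 80 0 0 0'
python3 - <<'E'
from h import *
np.set_printoptions(precision=4,suppress=True)
s=r.read_state(); X=s["eef_pos"]; print(s["qpos"],s["ft_force"])
o=[]; zc=X[2]-.0441+.009
for n in ("side","top"):
  c=viewer.read_camera(n)
  for d in models.pinpoint("cap_knob",n): print(n,"knob",atz(c,d["position"],zc+.046),d["confidence"])
  for d in models.pinpoint("tin_rim",n): print(n,"rim",atz(c,d["position"],.122),d["confidence"])
  im=cv2.resize(c["pixels"][:,:,::-1],None,fx=4,fy=4,interpolation=cv2.INTER_CUBIC)
  for x,y,rr in ((X[0],X[1],[(.049,zc+.032),(.049,zc)]),(.484,-.128,[(.041,.122),(.05,.097),(.05,0)])):
    for rad,z in rr:
      for p in ring(x,y,rad,z,72): cv2.circle(im,tuple(int(v) for v in proj(c,p)*4+2),0,(0,0,255),2)
  u,v=(proj(c,(.484,-.128,.16))*4).astype(int); o.append(im[v-200:v+200,u-200:u+200])
cv2.imwrite("pics/over.png",np.hstack(o))
E
```

```text
clock: 8.17
eef_pos: [0.484, -0.1316, 0.3076]
tcp_rot: [[-0.964, 0.266, -0.001], [0.266, 0.964, -0.002], [0.0, -0.002, -1.0]]
ft_force: [-0.8, 0.8, -2.0]
width: 0.292
finger_force: 69.2
clock: 8.83
eef_pos: [0.4847, -0.1268, 0.2286]
tcp_rot: [[-0.966, 0.259, 0.0], [0.259, 0.966, 0.0], [-0.0, 0.0, -1.0]]
ft_force: [0.6, 0.7, -2.5]
width: 0.297
finger_force: 69.2
[-0.518  -0.0195  0.7202  1.8387  0.0129  1.3172  1.5076] [ 0.5665  0.7155 -2.5082]
side knob [ 0.4825 -0.1174] 0.91
side knob [0.3943 0.1071] 0.77
side knob [ 0.3841 -0.1891] 0.58
side rim [ 0.4909 -0.1329] 0.93
top knob [0.4492 0.0747] 0.72
top knob [ 0.4792 -0.1303] 0.62
```

View pics/over.png

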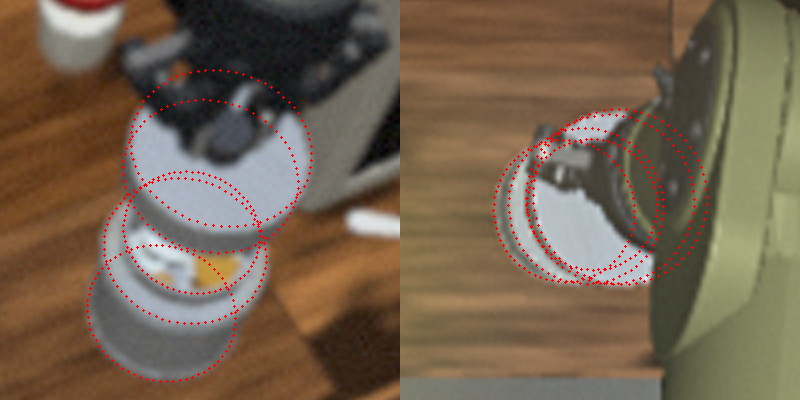

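The set hangs level over the canister; the cap rings and tin rings agree with both views within about 2 mm (side view: cap near (215,170), tin near (185,240) in the crop). The plug's taper covers that. Lowering in stages.

```bash
python3 -m pendant '0 0 -1 15 0 0 0;0 0 -1 30 0 0 0;0 0 -1 42 0 0 0;0 0 -1 52 0 0 0;0 0 -1 58 0 0 0;0 0 -1 63 0 0 0;0 0 -1 66 0 0 0;0 0 -1 69 0 0 0;0 0 -1 72 0 0 0;0 0 -1 72 0 0 0;0 0 -1 72 0 0 0'
python3 - <<'E'
from h import *
np.set_printoptions(precision=4,suppress=True)
s=r.read_state(); X=s["eef_pos"]; print(X,s["ft_force"],s["moment"])
o=[]
for n in ("side","top"):
  c=viewer.read_camera(n)
  im=cv2.resize(c["pixels"][:,:,::-1],None,fx=4,fy=4,interpolation=cv2.INTER_CUBIC)
  u,v=(proj(c,(.484,-.128,.12))*4).astype(int); o.append(im[v-200:v+200,u-200:u+200])
cv2.imwrite("pics/in.png",np.hstack(o))
E
```

```text
clock: 10.05
eef_pos: [0.4845, -0.1282, 0.1564]
tcp_rot: [[-0.966, 0.26, 0.0], [0.26, 0.966, 0.0], [-0.0, 0.0, -1.0]]
ft_force: [-0.1, 0.3, -0.9]
width: 0.292
finger_force: 69.2
[ 0.4845 -0.1282  0.1564] [-0.1096  0.3093 -0.9106] [ 0.0176  0.0236 -0.0095]
```

View pics/in.png

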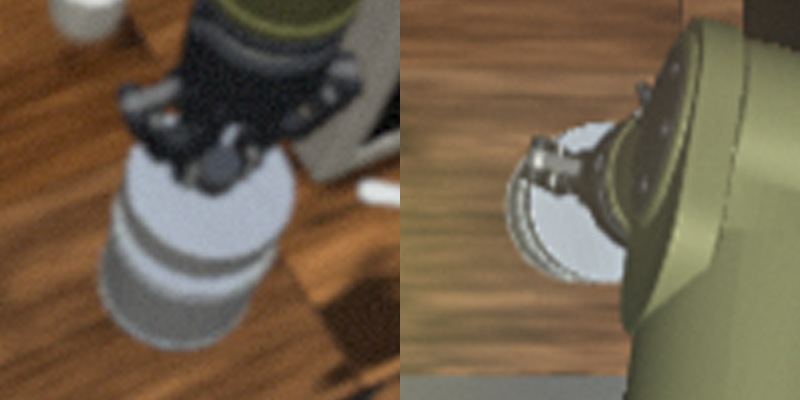

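The plug is entering the bore with next to no side force. Now pressing home.

```bash
python3 -m pendant '0 0 0 2 0 0 0;0 0 0 4 0 0 0;0 0 0 6 0 0 0;0 0 0 8 0 0 0;0 0 0 9 0 0 0;0 0 0 10 0 0 0;0 0 0 10 0 0 0;0 0 0 10 0 0 0'
python3 -m pendant '0 0 0 1 0 0 0;0 0 0 2 0 0 0;0 0 0 3 0 0 0;0 0 0 4 0 0 0;0 0 0 4 0 0 0;0 0 0 4 0 0 0'
```

```text
clock: 10.82
eef_pos: [0.4845, -0.1284, 0.1462]
tcp_rot: [[-0.966, 0.26, 0.001], [0.26, 0.966, -0.0], [-0.001, -0.0, -1.0]]
ft_force: [1.9, -2.9, 0.1]
width: 0.295
finger_force: 69.4
clock: 11.32
eef_pos: [0.4842, -0.1275, 0.143]
tcp_rot: [[-0.966, 0.259, -0.001], [0.259, 0.966, 0.001], [0.001, 0.001, -1.0]]
ft_force: [-2.2, -0.1, 8.3]
width: 0.296
finger_force: 70.1
```

```bash
python3 -m pendant '0 0 0 1 0 0 0;0 0 0 2 0 0 0;0 0 0 2 0 0 0;0 0 0 2 0 0 0'
python3 -m pendant '0 0 0 1 0 0 0;0 0 0 2 0 0 0;0 0 0 2 0 0 0;0 0 0 2 0 0 0'
```

```text
clock: 11.65
eef_pos: [0.4845, -0.1276, 0.1427]
tcp_rot: [[-0.966, 0.259, -0.001], [0.259, 0.966, 0.002], [0.001, 0.002, -1.0]]
ft_force: [-6.7, 2.4, 18.6]
width: 0.297
finger_force: 71.3
clock: 11.98
eef_pos: [0.485, -0.1277, 0.1425]
tcp_rot: [[-0.966, 0.259, 0.0], [0.259, 0.966, 0.002], [0.0, 0.003, -1.0]]
ft_force: [-10.4, 3.7, 31.8]
width: 0.294
finger_force: 72.7
```

Hard stop at the expected height (0.1425 against 0.143 predicted) with 32 N, well over the 10 N snap. Pulling the cap off straight up.

```bash
python3 -m pendant '0 0 0 -1 0 0 0;0 0 0 -2 0 0 0;0 0 0 -3 0 0 0;0 0 0 -4 0 0 0;0 0 0 -5 0 0 0;0 0 0 -6 0 0 0;0 0 0 -7 0 0 0;0 0 0 -8 0 0 0;0 0 0 -10 0 0 0;0 0 0 -12 0 0 0;0 0 0 -15 0 0 0;0 0 0 -18 0 0 0;0 0 0 -22 0 0 0;0 0 0 -26 0 0 0;0 0 0 -32 0 0 0;0 0 0 -40 0 0 0;0 0 0 -50 0 0 0;0 0 0 -60 0 0 0;0 0 0 -70 0 0 0;0 0 0 -80 0 0 0'
python3 -m pendant '0 0 0 -12 0 0 0;0 0 0 -25 0 0 0;0 0 0 -37 0 0 0;0 0 0 -46 0 0 0;0 0 0 -52 0 0 0;0 0 0 -55 0 0 0;0 0 0 -55 0 0 0;0 0 0 -55 0 0 0;0 0 0 -55 0 0 0;0 0 0 -55 0 0 0;0 0 0 -55 0 0 0'
python3 - <<'E'
from h import *
s=r.read_state(); print(s["eef_pos"],s["ft_force"],s["qvel"])
o=[]
for n in ("side","top"):
  c=viewer.read_camera(n)
  im=cv2.resize(c["pixels"][:,:,::-1],None,fx=3,fy=3,interpolation=cv2.INTER_CUBIC)
  u,v=(proj(c,(.484,-.128,.16))*3).astype(int); o.append(im[v-200:v+200,u-200:u+200])
cv2.imwrite("pics/off.png",np.hstack(o))
E
```

```text
clock: 13.65
eef_pos: [0.4846, -0.1282, 0.2197]
tcp_rot: [[-0.966, 0.26, 0.001], [0.26, 0.966, 0.0], [-0.001, 0.0, -1.0]]
ft_force: [0.2, -0.6, -1.9]
width: 0.293
finger_force: 69.3
clock: 14.57
eef_pos: [0.4841, -0.1282, 0.2728]
tcp_rot: [[-0.966, 0.26, -0.001], [0.26, 0.966, -0.0], [0.001, -0.0, -1.0]]
ft_force: [0.2, 0.2, -2.0]
width: 0.294
finger_force: 69.3
[ 0.48410648 -0.12816304  0.27282786] [ 0.18383465  0.17452449 -2.01244736] [-6.53983631e-06 -2.79134123e-04  4.27900910e-04 -1.43860003e-03
 -7.11556614e-04  8.76603845e-05  4.16118113e-04]
```

View pics/off.png

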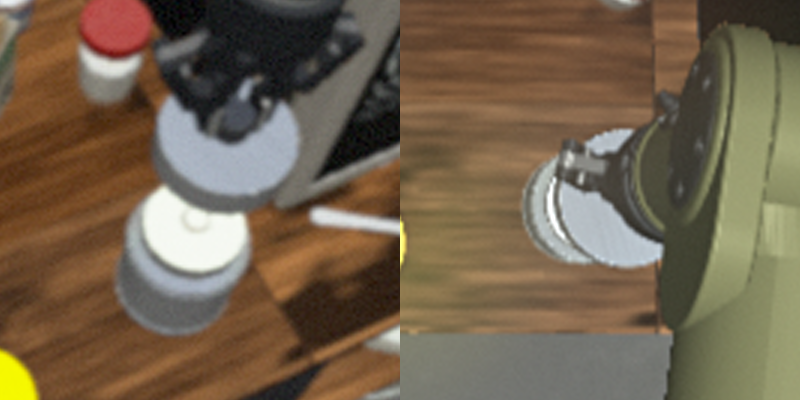

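The side view shows the white stopper seated level in the canister at crop (195,225). The cap is held level above it, about 130 mm over its seat.

```bash
python3 -c "from bench import r; print(r.hand_in())"
```

```text
the job is handed in; nothing more can be done
None
```

I've handed the job in: the stopper is sealed in the canister, and the cap is held level in the gripper about 13 cm above where it sat on the canister. No verdict came back.

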